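# Eject a stuck die from a dental quadrant model

## Task

The ochre stump die in the middle of the printed quadrant model is stuck in its tight socket. Pick the model up, feel for the hole in its underside with the brass pin of the blue ejector stand, and press the model down until it sits flat on the steel anvil and the die stands up out of it; be gentle, never letting the model bear on the pin or the anvil with more than about 20 N. Leave the model sitting on the anvil, lift the die out and stand it fully down in the empty pocket of the wooden die rack, without dropping it or disturbing the finished dies, the full-arch model or the handpiece.

Things in the scene. Friction and masses are not known exactly. Their poses are not given: they have to be found in the camera images.
- model_mid (a point): Quadrant model: grey-beige resin block 70 mm long (its x), 30 mm wide (its y), 28 mm high, with flat sides and a row of teeth 8.5 mm high on top (36.5 mm in all; teeth at most 12.5 mm wide); about 0.1 kg. The point is on its vertical centre line, 14 mm above its flat underside; z up. An ochre die sits in the socket in its middle; the access hole is in its underside.
- socket (a point): Centre of the socket's floor in the model, 4 mm above the underside; axes as the model. Socket 18 x 14 mm, 24 mm deep. Its floor has one 5 mm round through hole, unseen from above: on the model's long midline (y = 0), but anywhere from 6.5 mm behind to 6.5 mm ahead of this point along x, different each time. Ribs grip the die with 6 to 14 N until it has risen about 9 mm.
- die_mid (a point): Ochre die: stone block 17 mm (its x) x 13 mm (its y) x 24 mm high carrying a stump; 31 mm high in all, 13 g. The point is its centre, 15.5 mm above its underside; z up. At first it is fully down in the socket, axes along the model's. When the model lies flat on the anvil the pin has raised it 12 mm; it is then loose, rests on the pin and may lean by up to 5 degrees.
- die_stump (a point): Centre of the ochre die's stump, 12 mm above the die's centre. The stump is 10 x 10 mm wide and 7 mm high. At first its top is 1.5 mm lower than the neighbouring teeth and it is narrower than they are, so it cannot be gripped; once raised 12 mm its foot is 3.5 mm above the tops of the teeth.
- stand: Ejector stand, fixed: blue base plate 120 x 86 x 12 mm; on it a steel step 70 x 40 mm up to 16 mm and a steel anvil 50 mm (its x) x 22 mm (its y) whose flat top is 32 mm above the bench; from the middle of the anvil a brass pin rises. Origin at the centre of its underside, z up.
- pin_tip (a point): Centre of the flat top of the brass pin, 48 mm above the bench: the pin is 4 mm in diameter and stands 16 mm above the anvil's top. x and y as the stand.
- rack: Die rack, fixed: beech block 124 mm (its x) x 40 mm (its y) x 24 mm high with three pockets in a row along its x, 38 mm apart; origin at the centre of its underside. Two pockets hold finished dies, one is empty (a blue spot on its floor).
- pocket0 (a point): Centre of the floor of the first pocket, 38 mm to -x of the rack's centre and 8 mm above the bench. Each pocket is 21 mm (rack x) x 17 mm (rack y), 16 mm deep.
- pocket1 (a point): Centre of the floor of the middle pocket, as pocket0.
- pocket2 (a point): Centre of the floor of the third pocket, 38 mm to +x of the rack's centre, as pocket0.
- die_a_mid (a point): Centre of a finished cream die, same shape and size as the ochre one, standing in a pocket.
- die_b_mid (a point): Centre of a finished cream die with a green stump, same size, standing in a pocket.
- arch: Bystander: cream full-arch stone model, about 65 x 70 x 26 mm; origin under its centre.
- handpiece: Bystander: steel handpiece 150 mm long lying in a white cradle, 50 mm high; origin under its centre.
There are look-alikes about, which are no part of the job. Leave any purple look-alike of the part that bears model_mid alone.

How it is judged:
By the outcome, as a careful person would: the job done as asked, in the order asked, and still so for the second after the job is handed in, with the robot touching nothing.
It also fails if it takes over 67 s, if anything falls off the work surface, if the arm or the gripper's body presses on something with over 40 N, if the wrist force passes 120 N, or if a joint passes its speed limit or range.

## Robot

A 6-joint arm with a two-finger parallel gripper is mounted at the origin on the work surface. World frame = base frame: x ahead of the robot, y to its left, z up, the work surface at z = 0. Lengths are in m, angles in rad, forces in N, time in s.
With the tool pointing down it reaches from about 0.3 to 0.775 m from the base axis. Payload 14.6 kg.
Tool frame: the origin (TCP) lies on the centre line of the jaws, within the pads' length; the fingertips stand 19 mm ahead of it and the grasp point (between the pads) is the TCP; z points along the fingers, x is the direction in which the jaws open and shut, and the axes are right-handed (so a half turn about z gives the same grasp; the last joint's range is limited). The gripper opens to 94 mm and grips with 3 to 60 N. Pads are 16 mm wide; open, the fingers measure 119 mm over their backs; the gripper's body (75 mm by 177 mm) begins 78 mm behind the grasp point.
Start: joints at [1.246, 0.3, 1.521, -0, 1.321, -0.067], TCP at [0.14, 0.532, 0.224] pointing down, gripper open.
Joint ranges: [-3.03, 3.03], [-0.79, 2.21], [0.23, 2.52], [-1.04, 4.18], [0, 3.07], [-2.55, 2.55]. Speed limits (rad/s): [2.22, 2.22, 2.57, 3.14, 3.14, 3.14].

## Interface

Orientations are given as [roll, pitch, yaw] about the fixed x, y, z axes, in that order (R = Rz(yaw) Ry(pitch) Rx(roll)).
In Python, from station import ctrl, imaging gives the robot as it stands.
- The arm moves only by the shell command python3 -m handwheel 'ROWS' [OPENING] [FORCE]. ROWS is JSON, a list that holds one entry, the list of rows, each a list of 4 numbers: the shift along the tool's x, y, z in m, then the turn about the tool's z in rad. A call has 1 to 10 rows; each row shifts and turns the pose as measured when the row begins, along the tool's axes as they then stand; what a row does not reach is not made up. A row lasts 1/10 s, in which the tool goes at most 50 mm and 8.59 degrees, less where a joint would pass 70% of its speed; a pose out of reach is approached as far as the arm can. A call is refused whole if a number of a shift passes 0.05 or a number of a turn 0.15, either way. A call with a gripper value outside its range is refused whole. OPENING is the finger opening in m, from 0 to 0.094, set as the call begins (- or left out, the last holds). The fingers move at their own pace and stop on an object; FORCE is the grip in N (left out, the last holds). Time passes only in rows, so rows that do not move let the fingers close. It gives the time, the measured TCP pose, the force and the opening at its end, in the units of the state.
- ctrl.get_obs(): the state, without advancing time (a new reading comes with each control period).
- imaging.camera(name): name is "side" or "top" or "wrist"; returns the picture (400x640x3 uint8, red, green, blue); there is no depth.
- imaging.camera_model(name): a dict with "camera_matrix" (3x3 intrinsics, pixels), "k1" (the pictures are not rectified: a ray, as slopes to the right and down, at radius r is drawn at 1 + k1 r^2 times it, then the intrinsics apply), "position" and "attitude" of the camera in the world. Camera axes: x right, y up, looking along -z (the intrinsics and any distortion apply to the point x, -y, -z); pixel columns grow to the right and rows downward; lengths in m; the calibration is good to about 2 mm. A picture is of the moment at which its call begins: read the wrist's pose just before it. camera_model takes no time and is no camera call; for the wrist camera it gives the pose at the moment of the call.
- ctrl.hand_in(): hands the job in, once; it reports no verdict.
The state is a dict: "time_s": time; "qpos": joint angles; "joint_vel": joint speeds; "tau": joint torques, N m; "ee_pos": TCP position; "eef_rot": TCP orientation; "force": force on the tool from outside, world axes, zero at the start; "moment": the same for the moment, N m; "grip_width": finger opening in m.
Only numpy, scipy, OpenCV 4.12 (cv2) and the standard library are available. Lean on these libraries where they do the work, as an engineer would, in place of code of your own. Each camera call takes 0.05 s, during which the arm holds its last target. There are 200 camera calls.

## Working session

There is one attempt and no reset: what is moved stays moved. The work goes in short steps, Python scripts to look and compute and a shell command to move; the robot and the scene stay as the last step left them, time stands still between calls to the robot, and variables do not carry over. Pictures are saved under pics/ and viewed, about 8 in all and at most 12, crops included, and the job is handed in when it is done.

```bash
ls; mkdir -p pics; python3 - <<'E'
from station import ctrl, imaging
import cv2
for n in ("top","side"):
    im=imaging.camera(n); cv2.imwrite(f"pics/{n}0.png",im[:,:,::-1])
    m=imaging.camera_model(n); print(n,m)
print(ctrl.get_obs())
E
```

```text
pics
top {'camera_matrix': array([[440.05907713,   0.        , 310.89471859],
       [  0.        , 440.05907713, 198.7745886 ],
       [  0.        ,   0.        ,   1.        ]]), 'k1': -0.027740724761059137, 'position': array([0.37549553, 0.01426163, 1.08245103]), 'attitude': array([ 2.07364014e-01,  4.03863175e-04, -1.57046444e+00])}
side {'camera_matrix': array([[429.03464674,   0.        , 316.74259776],
       [  0.        , 429.03464674, 198.76774873],
       [  0.        ,   0.        ,   1.        ]]), 'k1': 0.03733872501811475, 'position': array([0.2988877 , 0.7695835 , 0.58013085]), 'attitude': array([ 0.99126606, -0.02100187, -2.77673365])}
{'time_s': 0.1, 'qpos': array([ 1.24640329e+00,  3.00412155e-01,  1.52151613e+00,  9.45411959e-06,
        1.32071306e+00, -6.65809460e-02]), 'joint_vel': array([ 4.77381082e-04, -6.08917546e-05, -1.06384818e-03, -1.31735978e-03,
        5.95932324e-04, -4.49659169e-04]), 'tau': array([ 1.49203202e-03, -5.32650518e+01, -3.53277290e+01,  7.09851924e-02,
        2.36029259e-02, -2.73149175e-05]), 'ee_pos': array([0.14015177, 0.53161763, 0.22394613]), 'eef_rot': array([-3.14151375e+00,  1.04575559e-03,  1.31298193e+00]), 'force': array([-0.12188355, -0.36885263, -0.14278156]), 'moment': array([-0.01113034,  0.02062094, -0.01508088]), 'grip_width': 0.09387300382364515}
```

View pics/top0.png

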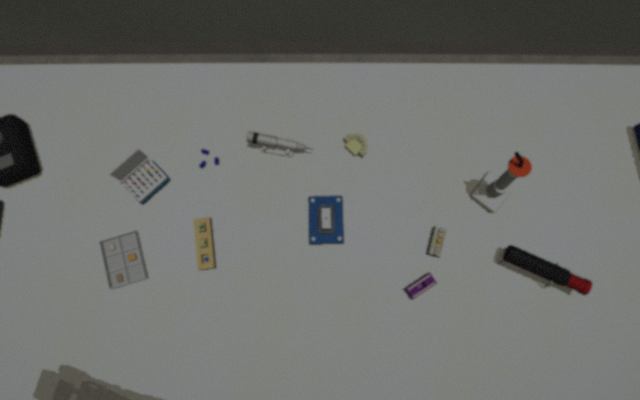

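View pics/side0.png

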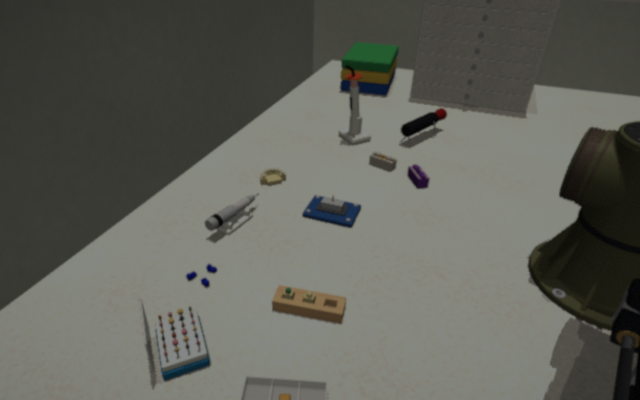

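Top view: model at about (437,241), stand at (326,220), rack at (205,243) with its empty pocket probably at (206,259). The purple look-alike is at (420,286). Next I'll enlarge these.

```bash
cat > h.py <<'E'
import numpy as np, cv2
from scipy.spatial.transform import Rotation as R
from station import ctrl, imaging
def cam(n):
    m=imaging.camera_model(n); return m
def K(m): return np.asarray(m['camera_matrix'])
def world(m,u,v,z):
    d=cv2.undistortPoints(np.array([[[u,v]]],float),K(m),np.array([m['k1'],0,0,0]))[0,0]
    r=R.from_euler('xyz',m['attitude']).apply([d[0],-d[1],-1]); p=np.asarray(m['position'])
    return p+r*(z-p[2])/r[2]
def proj(m,P):
    c=R.from_euler('xyz',m['attitude']).inv().apply(np.atleast_2d(P)-m['position'])
    q=c*[1,-1,-1]
    return cv2.projectPoints(q,np.zeros(3),np.zeros(3),K(m),np.array([m['k1'],0,0,0.]))[0][:,0]
E
python3 - <<'E'
import cv2,numpy as np
im=cv2.imread('pics/top0.png')
def c(x,y,w,h): return cv2.resize(im[y:y+h,x:x+w],None,fx=7,fy=7,interpolation=cv2.INTER_CUBIC)
a=[c(418,220,36,40),c(303,190,46,40+18)[:,:],c(188,212,32,64)]
H=max(x.shape[0] for x in a)
a=[cv2.copyMakeBorder(x,0,H-x.shape[0],0,6,0) for x in a]
m=np.hstack(a);print(m.shape);cv2.imwrite('pics/crop1.png',m)
E
```

```text
(448, 816, 3)
```

View pics/crop1.png

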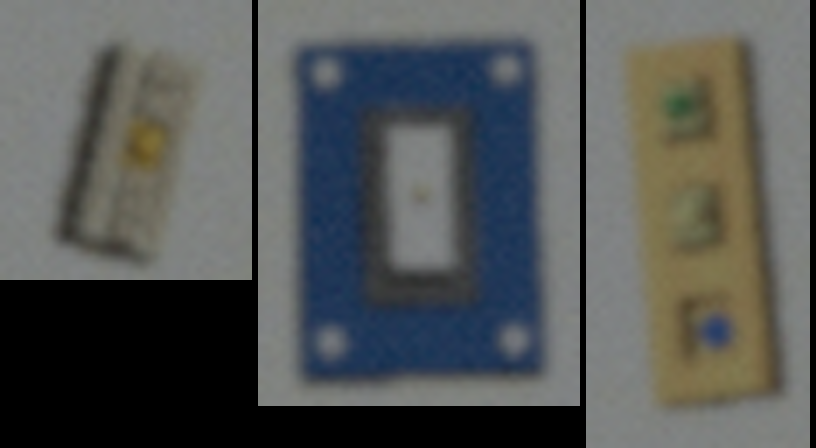

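```bash
python3 - <<'E'
from h import *
m=cam('top')
f=lambda ox,oy,x0,x,y,z:world(m,ox+(x-x0)/7-.0,oy+y/7,z)
print('die',f(418,220,0,144,145,.035))
a,b=f(418,220,0,195,70,.028),f(418,220,0,155,260,.028);print('model',a,b,np.degrees(np.arctan2(*(a-b)[[1,0]])))
st=[f(303,190,258,x,y,.012) for x,y in((302,44),(533,44),(545,372),(305,380))]
print('stand',np.mean(st,0),np.degrees(np.arctan2(*(st[0]-st[3])[[1,0]])),np.degrees(np.arctan2(*(st[1]-st[2])[[1,0]])))
print('pin',f(303,190,258,421,194,.048))
print('spot',f(188,212,586,715,331,.008))
rk=[f(188,212,586,x,y,.024) for x,y in((628,45),(740,40),(775,390),(658,400))]
print('rack',np.mean(rk,0),np.degrees(np.arctan2(*(rk[0]-rk[3])[[1,0]])),np.degrees(np.arctan2(*(rk[1]-rk[2])[[1,0]])))
w=cam('wrist');o=ctrl.get_obs();print(w,o['ee_pos'],o['eef_rot'])
E
```

```text
die [ 0.49349644 -0.29046962  0.035     ]
model [ 0.52023593 -0.31172302  0.028     ] [ 0.45494559 -0.29400732  0.028     ] -15.180969917465264
stand [ 0.54798393 -0.02321645  0.012     ] 0.5615971916540554 1.2372417447109791
pin [ 0.54706235 -0.02190627  0.048     ]
spot [0.45121799 0.26858278 0.008     ]
rack [0.48920963 0.27185276 0.024     ] 7.825083599168526 8.271223766433609
{'camera_matrix': array([[348.76297463,   0.        , 326.90961514],
       [  0.        , 348.76297463, 198.14551321],
       [  0.        ,   0.        ,   1.        ]]), 'k1': -0.04815674335066201, 'position': array([0.07626975, 0.54812953, 0.38362212]), 'attitude': array([-0.23162225,  0.0014425 ,  1.31271787])} [0.14015177 0.53161763 0.22394613] [-3.14151375e+00  1.04575559e-03  1.31298193e+00]
```

```bash
python3 -m handwheel '[[[-0.02,0.045,0,0],[-0.02,0.045,0,0],[-0.02,0.045,0,0],[-0.02,0.045,0,0],[-0.02,0.045,0,0],[-0.02,0.045,0,0],[-0.02,0.045,0,0],[-0.02,0.045,0.01,0],[0,0.03,0.01,0],[0,0,0,0]]]' 0.06; python3 - <<'E'
from h import *
im=imaging.camera('wrist');m=cam('wrist');cv2.imwrite('pics/w1.png',im[:,:,::-1])
print(ctrl.get_obs()['ee_pos'],proj(m,[[.451,.2686,.008],[.49,.272,.024]]))
import pickle;pickle.dump(m,open('w1.pkl','wb'))
E
```

```text
time_s: 1.1
ee_pos: [0.4826, 0.2703, 0.201]
eef_rot: [-3.14, 0.005, 1.317]
force: [0.1, 0.4, -0.1]
grip_width: 0.0597
[0.48142987 0.2709819  0.2016305 ] [[318.55802737 154.00003888]
 [331.50668033 193.02010347]]
```

View pics/w1.png

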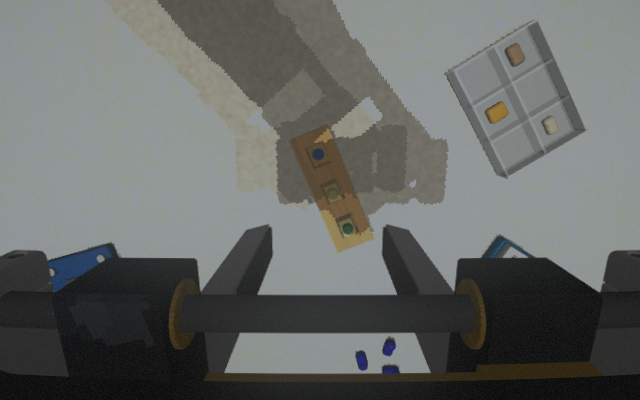

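Wrist view: the rack's corners are at (292,140), (326,126), (373,239) and (338,251). The blue spot at (319,154) falls where the top-view fix predicts. I'll go to the stand next.

```bash
python3 - <<'E'
from h import *
import pickle
m=pickle.load(open('w1.pkl','rb'))
c=np.array([world(m,*p,.024) for p in((292,140),(326,126),(373,239),(338,251))])
print(c.mean(0),[np.linalg.norm(c[i]-c[i-1]).round(4) for i in range(4)])
for i,j in((3,0),(2,1)): print(np.degrees(np.arctan2(*(c[i]-c[j])[[1,0]])))
print('spot',world(m,319,154,.008))
y=np.radians(8);print('pocket0 from centre',c.mean(0)-.038*np.array([np.cos(y),np.sin(y),0]))
E
python3 -m handwheel '[[[-0.049,0,0,0.05],[-0.049,0,0,0.05],[-0.049,0,0,0.05],[-0.049,0.01,0,0.05],[-0.049,0.01,0,0.05],[-0.04,0.025,0,0],[0,0.025,0,0],[0,0.02,0,0],[0,0,0,0]]]'; python3 - <<'E'
from h import *
im=imaging.camera('wrist');m=cam('wrist');cv2.imwrite('pics/w2.png',im[:,:,::-1])
print(ctrl.get_obs()['ee_pos'],proj(m,[[.547,-.022,.048]]))
import pickle;pickle.dump(m,open('w2.pkl','wb'))
E
```

```text
[0.48847259 0.27395455 0.024     ] [np.float64(0.1217), np.float64(0.0352), np.float64(0.123), np.float64(0.038)]
7.107451102003924
8.440101043601196
spot [0.4511121  0.26903295 0.008     ]
pocket0 from centre [0.4508424  0.26866597 0.024     ]
time_s: 2.05
ee_pos: [0.4495, -0.0375, 0.2042]
eef_rot: [3.14, 0.004, 1.066]
force: [-0.1, 0.1, -0.3]
grip_width: 0.0601
[ 0.44872244 -0.03687021  0.20404988] [[389.87906405 267.76419714]]
```

View pics/w2.png

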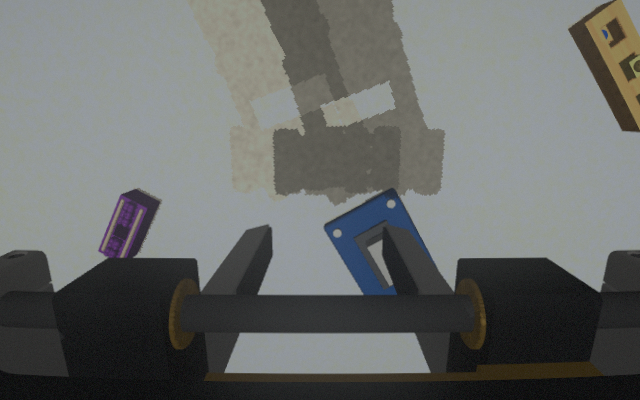

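This view caught only part of the stand, between the fingers. I turned the wrong way: a positive turn reduces yaw. I'll re-aim.

```bash
python3 -m handwheel '[[[0.007,0.02,0,-0.13],[0.007,0.02,0,-0.13],[0.007,0.02,0,-0.13],[0.007,0.02,0,-0.13],[0.007,0.015,0,0],[0,0,0,0]]]'; python3 - <<'E'
from h import *
im=imaging.camera('wrist');m=cam('wrist');cv2.imwrite('pics/w3.png',cv2.resize(im[80:280,200:440,::-1],None,fx=3,fy=3,interpolation=cv2.INTER_CUBIC))
print(ctrl.get_obs()['ee_pos'],ctrl.get_obs()['eef_rot'],proj(m,[[.547,-.022,.048]]))
import pickle;pickle.dump(m,open('w3.pkl','wb'))
E
```

```text
time_s: 2.7
ee_pos: [0.5456, -0.018, 0.205]
eef_rot: [-3.14, 0.003, 1.616]
force: [-0.7, 0.1, 0.2]
grip_width: 0.0597
[ 0.54491638 -0.0183067   0.2050451 ] [-3.13936481e+00  2.93184516e-03  1.61630816e+00] [[324.05199143 191.583289  ]]
```

View pics/w3.png

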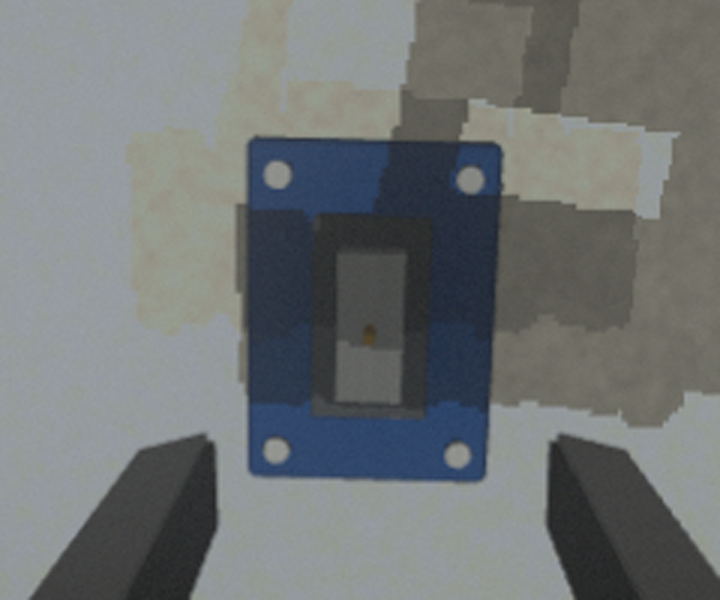

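Stand seen whole: pin tip at about crop (370,339), anvil corners at (336,250), (406,252), (402,403) and (335,402), and holes at (278,174), (470,180), (457,455) and (276,450).

```bash
python3 - <<'E'
from h import *
import pickle
m=pickle.load(open('w3.pkl','rb'))
f=lambda x,y,z: world(m,200+(x+.5)/3-.5,80+(y+.5)/3-.5,z)
print('pin',f(370,339,.048))
for pts,z in ((((336,250),(406,252),(402,403),(335,402)),.032),(((278,174),(470,180),(457,455),(276,450)),.012),(((248,137),(501,144),(486,481),(250,476)),.012)):
    c=np.array([f(*p,z) for p in pts]);print(c.mean(0),[np.linalg.norm(c[i]-c[i-1]).round(4) for i in range(4)],[np.degrees(np.arctan2(*(c[i]-c[j])[[1,0]])).round(2) for i,j in((3,0),(2,1))])
E
python3 -m handwheel '[[[-0.049,0,0,0.06],[-0.049,0,0,0.06],[-0.049,0,0,0.06],[-0.049,0,0,0.06],[-0.047,-0.01,0,0.04],[-0.02,-0.03,0.02,0.02],[0,0,0.02,0],[0,0,0,0]]]'
```

```text
pin [ 0.54807365 -0.02293228  0.048     ]
[ 0.54790457 -0.02325737  0.032     ] [np.float64(0.0504), np.float64(0.0224), np.float64(0.0501), np.float64(0.0221)] [np.float64(1.65), np.float64(1.38)]
[ 0.54881685 -0.02336668  0.012     ] [np.float64(0.0966), np.float64(0.0641), np.float64(0.0964), np.float64(0.0641)] [np.float64(0.9), np.float64(0.94)]
[ 0.54767811 -0.02307707  0.012     ] [np.float64(0.1185), np.float64(0.0839), np.float64(0.118), np.float64(0.0842)] [np.float64(1.3), np.float64(1.45)]
time_s: 3.55
ee_pos: [0.4731, -0.2731, 0.1672]
eef_rot: [-3.14, 0.004, 1.307]
force: [0.6, 0.4, -0.1]
grip_width: 0.0602
```

```bash
python3 - <<'E'
from h import *
im=imaging.camera('wrist');m=cam('wrist');print(proj(m,[[.4935,-.2905,.035]]))
cv2.imwrite('pics/w4.png',cv2.resize(im[60:260,200:440,::-1],None,fx=3,fy=3,interpolation=cv2.INTER_CUBIC))
print(ctrl.get_obs()['ee_pos'],ctrl.get_obs()['eef_rot'])
import pickle;pickle.dump(m,open('w4.pkl','wb'))
E
```

```text
[[315.16742676 220.69628106]]
[ 0.47371419 -0.27324039  0.16861973] [3.14132923 0.0043106  1.30776869]
```

View pics/w4.png

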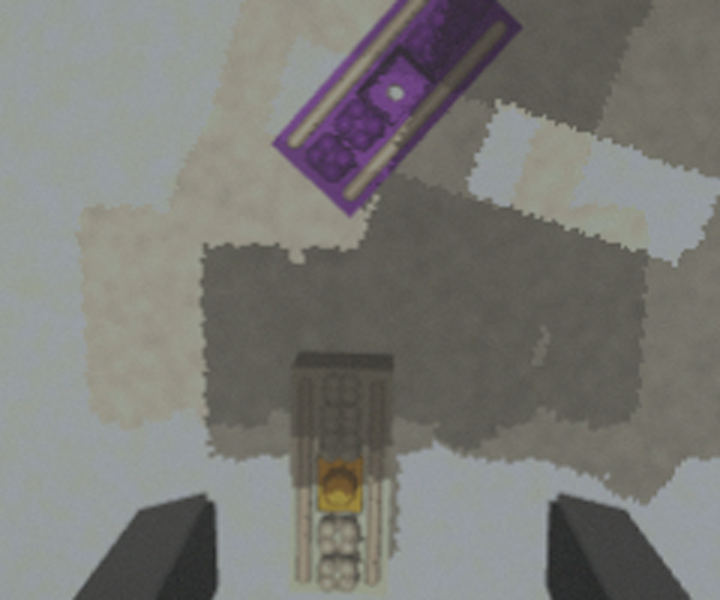

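Model: top-face corners at crop (294,367), (393,368), (387,587) and (291,587). The ochre die block spans (318,458) to (363,511).

```bash
python3 - <<'E'
from h import *
import pickle
m=pickle.load(open('w4.pkl','rb'))
f=lambda x,y,z: world(m,200+(x+.5)/3-.5,60+(y+.5)/3-.5,z)
for pts,z in ((((294,367),(393,368),(387,587),(291,587)),.028),(((318,458),(363,459),(362,511),(318,511)),.028)):
    c=np.array([f(*p,z) for p in pts]);print(c.mean(0),[np.linalg.norm(c[i]-c[i-1]).round(4) for i in range(4)],[np.degrees(np.arctan2(*(c[i]-c[j])[[1,0]])).round(2) for i,j in((3,0),(2,1))])
    d=c.mean(0)-ctrl.get_obs()['ee_pos'];print('tool',R.from_euler('xyz',ctrl.get_obs()['eef_rot']).inv().apply(d))
print('st',f(341,487,.035))
E
```

```text
[ 0.49418432 -0.29262648  0.028     ] [np.float64(0.0688), np.float64(0.0289), np.float64(0.0684), np.float64(0.0295)] [np.float64(-16.99), np.float64(-16.49)]
tool [-0.01279073  0.02476954  0.1406827 ]
[ 0.49555829 -0.29329237  0.028     ] [np.float64(0.0166), np.float64(0.0134), np.float64(0.0163), np.float64(0.0133)] [np.float64(-15.91), np.float64(-16.39)]
tool [-0.01307647  0.02626939  0.14068433]
st [ 0.49423511 -0.29237768  0.035     ]
```

```bash
python3 -m handwheel '[[[-0.013,0.025,0.02,0.025],[0,0,0.04,0],[0,0,0.04,0],[0,0,0.02,0],[0,0,0,0]]]'; python3 - <<'E'
from h import *
o=ctrl.get_obs();print(o['ee_pos'],o['eef_rot'],R.from_euler('xyz',o['eef_rot']).inv().apply(np.array([.495,-.293,.022])-o['ee_pos']))
E
```

```text
time_s: 4.1
ee_pos: [0.4993, -0.2911, 0.0532]
eef_rot: [3.131, 0.007, 1.287]
force: [0.1, 0.6, 0.0]
grip_width: 0.0601
[ 0.49929807 -0.29112459  0.05318874] [3.13127095 0.00726703 1.28692297] [-0.00277741 -0.00392273  0.03117092]
```

```bash
python3 -m handwheel '[[[-0.003,-0.003,0.012,0.003],[0,0,0.012,0],[0,0,0.007,0],[0,0,0,0],[0,0,0,0]]]'; python3 - <<'E'
from h import *
o=ctrl.get_obs();print(o['ee_pos'],o['eef_rot'],o['force'],R.from_euler('xyz',o['eef_rot']).inv().apply(np.array([.495,-.293,.022])-o['ee_pos']))
E
```

```text
time_s: 4.6
ee_pos: [0.4981, -0.2937, 0.0251]
eef_rot: [3.125, 0.009, 1.286]
force: [0.4, -0.3, -0.1]
grip_width: 0.0603
[ 0.4981044  -0.29369936  0.02514674] [3.12508066 0.00918062 1.28562255] [ 0.39628162 -0.26008623 -0.06855543] [-0.00017333 -0.00322732  0.0030956 ]
```

```bash
python3 -m handwheel '[[[0,-0.003,0.002,0],[0,0,0,0],[0,0,0,0],[0,0,0,0],[0,0,0,0],[0,0,0,0]]]' 0.02 40; python3 - <<'E'
from h import *
o=ctrl.get_obs();print(o['ee_pos'],o['eef_rot'],o['force'],o['grip_width'])
E
```

```text
time_s: 5.2
ee_pos: [0.4954, -0.2932, 0.0243]
eef_rot: [3.123, 0.01, 1.285]
force: [-0.1, -0.4, -0.4]
grip_width: 0.0294
[ 0.49542826 -0.29318498  0.02425494] [3.12334518 0.00975308 1.28546204] [-0.1376429  -0.37078082 -0.36494947] 0.02942202315283604
```

```bash
python3 -m handwheel '[[[0,0,-0.02,0],[0,0,-0.03,0],[0,0,-0.025,0],[0,0,0,0],[0.04,0.003,0,-0.05],[0.045,0.003,0,-0.05],[0.045,0.003,0,-0.05],[0.045,0.003,0,-0.05],[0.04,0.003,0,-0.05],[0,0,0,0]]]'; python3 - <<'E'
from h import *
o=ctrl.get_obs();print(o['ee_pos'],o['eef_rot'],o['force'],o['grip_width'],R.from_euler('xyz',o['eef_rot']).inv().apply(np.array([.548,-.023,.09])-o['ee_pos']))
E
```

```text
time_s: 6.2
ee_pos: [0.5471, -0.0768, 0.0915]
eef_rot: [3.134, 0.012, 1.542]
force: [0.1, -0.9, -1.4]
grip_width: 0.0295
[ 0.54709161 -0.0767505   0.09154586] [3.13359256 0.01151846 1.54179609] [ 0.05524744 -0.93262619 -1.39444878] 0.02954651741378687 [ 0.05376848 -0.00065795  0.00092137]
```

```bash
cat >> h.py <<'E'
G=R.from_euler('xyz',[3.12334518,0.00975308,1.28546204]); GP=np.array([.49543,-.29318,.02425])
MR=R.from_euler('z',1.28546204-np.pi/2); MP=np.array([.4950,-.2931,0.])
PIN=np.array([.548,-.023,.048])
def st():
    o=ctrl.get_obs(); T=R.from_euler('xyz',o['eef_rot'])
    rel=T*G.inv(); M=rel*MR; p=o['ee_pos']+rel.apply(MP-GP)
    t=lambda v:np.round(v,4)
    print('t',round(o['time_s'],2),'tcp',t(o['ee_pos']),'F',np.round(o['force'],1),'mom',t(o['moment']),'w',o['grip_width'].round(4))
    print('model up',t(M.apply([0,0,1])),'yaw',M.as_euler('xyz')[2].round(4),'tool tilt',t(T.apply([0,0,1])[:2]))
    print('pin in model (mm)',np.round(1e3*M.inv().apply(PIN-p),2),'-> tool shift to bring pin to model origin',t(T.inv().apply(PIN-p)))
if __name__=='__main__': st()
E
python3 -m handwheel '[[[0.03,-0.001,0.004,-0.05],[0.024,0,0.004,0],[0,0,0,0],[0,0,0,0]]]';python3 h.py
```

```text
time_s: 6.6
ee_pos: [0.5451, -0.0218, 0.0783]
eef_rot: [3.139, 0.012, 1.594]
force: [0.5, -0.5, -0.7]
grip_width: 0.0296Traceback (most recent call last):
  File "h.py", line 25, in <module>
    if __name__=='__main__': st()
                             ~~^^
  File "h.py", line 22, in st
    print('t',round(o['time_s'],2),'tcp',t(o['ee_pos']),'F',np.round(o['force'],1),'mom',t(o['moment']),'w',o['grip_width'].round(4))
                                                                                                            ^^^^^^^^^^^^^^^^^^^^^
AttributeError: 'float' object has no attribute 'round'
```

```bash
sed -i "s/o\['grip_width'\].round(4)/round(o['grip_width'],4)/" h.py; python3 h.py
```

```text
t 6.6 tcp [ 0.5451 -0.0218  0.0783] F [ 0.5 -0.5 -0.7] mom [0.0139 0.0295 0.002 ] w 0.0296
model up [0.0152 0.0025 0.9999] yaw 0.0228 tool tilt [ 0.0032 -0.0118]
pin in model (mm) [ 3.77 -1.2  -5.98] -> tool shift to bring pin to model origin [-0.0011  0.0037  0.0061]
```

```bash
python3 -m handwheel '[[[-0.0012,-0.0043,0,0],[0,0,0.003,0],[0,0,0,0],[0,0,0,0]]]';python3 h.py
```

```text
time_s: 7.0
ee_pos: [0.5401, -0.0264, 0.0743]
eef_rot: [3.139, 0.012, 1.59]
force: [0.4, -0.1, -1.1]
grip_width: 0.0295
t 7.0 tcp [ 0.5401 -0.0264  0.0743] F [ 0.4 -0.1 -1.1] mom [0.0205 0.048  0.0348] w 0.0295
model up [0.016  0.0026 0.9999] yaw 0.0188 tool tilt [ 0.0024 -0.012 ]
pin in model (mm) [ 8.77  3.35 -1.91] -> tool shift to bring pin to model origin [0.0034 0.0087 0.002 ]
```

```bash
python3 h.py; python3 -m handwheel '[[[0,0,0,0],[0,0,0,0]]]';python3 h.py;  python3 -m handwheel '[[[0.002,0,0,0],[0,0,0,0],[0,0,0,0]]]';python3 h.py
```

```text
t 7.0 tcp [ 0.5401 -0.0264  0.0743] F [ 0.4 -0.1 -1.1] mom [0.0205 0.048  0.0348] w 0.0295
model up [0.016  0.0026 0.9999] yaw 0.0188 tool tilt [ 0.0024 -0.012 ]
pin in model (mm) [ 8.77  3.35 -1.91] -> tool shift to bring pin to model origin [0.0034 0.0087 0.002 ]
time_s: 7.2
ee_pos: [0.5403, -0.0269, 0.0744]
eef_rot: [3.139, 0.012, 1.589]
force: [-0.4, 0.2, -1.9]
grip_width: 0.0297
t 7.2 tcp [ 0.5403 -0.0269  0.0744] F [-0.4  0.2 -1.9] mom [ 0.0694  0.0256 -0.0682] w 0.0297
model up [0.0156 0.0027 0.9999] yaw 0.0181 tool tilt [ 0.0028 -0.0121]
pin in model (mm) [ 8.63  3.9  -2.06] -> tool shift to bring pin to model origin [0.0039 0.0086 0.0022]
time_s: 7.5
ee_pos: [0.5404, -0.0247, 0.0746]
eef_rot: [3.139, 0.012, 1.589]
force: [0.3, -0.3, -1.2]
grip_width: 0.0298
t 7.5 tcp [ 0.5404 -0.0247  0.0746] F [ 0.3 -0.3 -1.2] mom [-0.0542  0.0015 -0.0233] w 0.0298
model up [0.0153 0.0027 0.9999] yaw 0.0182 tool tilt [ 0.0031 -0.0121]
pin in model (mm) [ 8.49  1.65 -2.19] -> tool shift to bring pin to model origin [0.0017 0.0084 0.0023]
```

```bash
python3 -m handwheel '[[[0.0017,0,0.0005,0],[0,0,0,0],[0,0,0,0]]]';python3 h.py;  python3 -m handwheel '[[[0,0,0.001,0],[0,0,0.001,0]]]';python3 h.py
```

```text
time_s: 7.8
ee_pos: [0.5404, -0.0227, 0.074]
eef_rot: [3.139, 0.012, 1.589]
force: [-0.3, 0.3, -0.9]
grip_width: 0.0296
t 7.8 tcp [ 0.5404 -0.0227  0.074 ] F [-0.3  0.3 -0.9] mom [0.0256 0.0378 0.0373] w 0.0296
model up [0.0152 0.0027 0.9999] yaw 0.0184 tool tilt [ 0.0032 -0.0121]
pin in model (mm) [ 8.46 -0.34 -1.65] -> tool shift to bring pin to model origin [-0.0003  0.0084  0.0018]
time_s: 8.0
ee_pos: [0.5404, -0.0227, 0.072]
eef_rot: [3.138, 0.012, 1.589]
force: [-1.4, 0.9, -0.3]
grip_width: 0.0293
t 8.0 tcp [ 0.5404 -0.0227  0.072 ] F [-1.4  0.9 -0.3] mom [-0.0549 -0.0433 -0.0285] w 0.0293
model up [0.015  0.0027 0.9999] yaw 0.0185 tool tilt [ 0.0034 -0.0122]
pin in model (mm) [ 8.35 -0.34  0.36] -> tool shift to bring pin to model origin [-0.0003  0.0084 -0.0002]
```

```bash
python3 -m handwheel '[[[0,0,0.0007,0],[0,0,0,0]]]';python3 -m handwheel '[[[0,0,0.0007,0],[0,0,0.0005,0]]]';python3 h.py
```

```text
time_s: 8.2
ee_pos: [0.5406, -0.0227, 0.0718]
eef_rot: [3.138, 0.012, 1.589]
force: [-1.5, 0.4, 2.4]
grip_width: 0.0297
time_s: 8.4
ee_pos: [0.5408, -0.0227, 0.0714]
eef_rot: [3.137, 0.012, 1.589]
force: [-4.8, -0.0, 8.7]
grip_width: 0.0297
t 8.4 tcp [ 0.5408 -0.0227  0.0714] F [-4.8 -0.   8.7] mom [0.1462 0.7583 0.0044] w 0.0297
model up [0.0139 0.0028 0.9999] yaw 0.0185 tool tilt [ 0.0045 -0.0122]
pin in model (mm) [ 7.95 -0.29  0.9 ] -> tool shift to bring pin to model origin [-0.0003  0.008  -0.0008]
```

```bash
python3 -m handwheel '[[[0,0,0.0005,0],[0,0,0.0005,0]]]';python3 h.py
```

```text
time_s: 8.6
ee_pos: [0.5408, -0.0228, 0.0714]
eef_rot: [3.137, 0.012, 1.589]
force: [-4.1, -0.3, 8.0]
grip_width: 0.03
t 8.6 tcp [ 0.5408 -0.0228  0.0714] F [-4.1 -0.3  8. ] mom [ 0.0896  0.8093 -0.021 ] w 0.03
model up [0.0137 0.0028 0.9999] yaw 0.0185 tool tilt [ 0.0047 -0.0122]
pin in model (mm) [ 7.93 -0.26  0.93] -> tool shift to bring pin to model origin [-0.0003  0.0079 -0.0008]
```

```bash
python3 -m handwheel '[[[-0.0004,0.0007,0.0002,0],[0,0.0007,0.0003,0],[0,0.0007,0.0003,0],[0,0.0007,0.0003,0],[0,0.0007,0.0003,0],[0,0.0007,0.0003,0]]]';python3 h.py
```

```text
time_s: 9.2
ee_pos: [0.5448, -0.0233, 0.0716]
eef_rot: [3.138, 0.013, 1.589]
force: [-3.1, 0.1, 6.1]
grip_width: 0.0298
t 9.2 tcp [ 0.5448 -0.0233  0.0716] F [-3.1  0.1  6.1] mom [ 0.0572  0.7327 -0.0142] w 0.0298
model up [0.0142 0.0031 0.9999] yaw 0.0184 tool tilt [ 0.0042 -0.0125]
pin in model (mm) [3.98 0.33 0.75] -> tool shift to bring pin to model origin [ 0.0003  0.004  -0.0007]
```

```bash
python3 -m handwheel '[[[0.0003,0.0007,0.0003,0],[0,0.0007,0.0003,0],[0,0.0007,0.0003,0],[0,0.0007,0.0003,0],[0,0.0007,0.0003,0],[0,0.0007,0.0003,0]]]';python3 h.py;python3 -m handwheel '[[[0,0.0007,0.0003,0],[0,0.0007,0.0003,0],[0,0.0007,0.0003,0],[0,0.0007,0.0003,0],[0,0.0007,0.0003,0],[0,0.0007,0.0003,0],[0,0.0007,0.0003,0]]]';python3 h.py
```

```text
time_s: 9.8
ee_pos: [0.5487, -0.0233, 0.0715]
eef_rot: [3.139, 0.013, 1.589]
force: [-3.0, 0.2, 6.2]
grip_width: 0.0296
t 9.8 tcp [ 0.5487 -0.0233  0.0715] F [-3.   0.2  6.2] mom [0.0861 0.8179 0.0234] w 0.0296
model up [0.0151 0.0037 0.9999] yaw 0.0184 tool tilt [ 0.0033 -0.0131]
pin in model (mm) [0.1  0.42 0.74] -> tool shift to bring pin to model origin [ 0.0004  0.0001 -0.0007]
time_s: 10.5
ee_pos: [0.5532, -0.0231, 0.0704]
eef_rot: [3.14, 0.013, 1.589]
force: [-0.2, 2.1, -0.0]
grip_width: 0.0294
t 10.5 tcp [ 0.5532 -0.0231  0.0704] F [-0.2  2.1 -0. ] mom [0.539  0.2517 0.0241] w 0.0294
model up [0.0166 0.0034 0.9999] yaw 0.0182 tool tilt [ 0.0018 -0.0128]
pin in model (mm) [-4.36  0.35  1.8 ] -> tool shift to bring pin to model origin [ 0.0003 -0.0043 -0.0019]
```

The pin has dropped into the hole at about x = -4.4: z fell 1.1 mm with no axial force. I'll go straight down in small steps.

```bash
python3 -m handwheel '[[[0.0002,0,0.0005,0],[0,0,0.0005,0],[0,0,0.0005,0]]]';python3 h.py
```

```text
time_s: 10.8
ee_pos: [0.5533, -0.0228, 0.0682]
eef_rot: [3.14, 0.013, 1.589]
force: [0.8, 1.2, -0.7]
grip_width: 0.0298
t 10.8 tcp [ 0.5533 -0.0228  0.0682] F [ 0.8  1.2 -0.7] mom [ 0.2983 -0.0568  0.0082] w 0.0298
model up [0.0166 0.0032 0.9999] yaw 0.0183 tool tilt [ 0.0018 -0.0127]
pin in model (mm) [-4.52  0.01  3.94] -> tool shift to bring pin to model origin [-0.     -0.0044 -0.004 ]
```

```bash
python3 -m handwheel '[[[0.0001,0,0.0006,0],[0,0,0.0006,0],[0,0,0.0006,0],[0,0,0.0006,0]]]';python3 h.py;
```

```text
time_s: 11.2
ee_pos: [0.5538, -0.0228, 0.0671]
eef_rot: [3.139, 0.013, 1.589]
force: [-4.0, 2.1, 7.6]
grip_width: 0.0298
t 11.2 tcp [ 0.5538 -0.0228  0.0671] F [-4.   2.1  7.6] mom [ 0.2541  0.6812 -0.0358] w 0.0298
model up [0.0151 0.0034 0.9999] yaw 0.0183 tool tilt [ 0.0033 -0.0128]
pin in model (mm) [-5.07 -0.02  5.02] -> tool shift to bring pin to model origin [-0.0001 -0.005  -0.0051]
```

```bash
python3 -m handwheel '[[[0,0,0.0006,0],[0,0,0.0006,0],[0,0,0.0006,0],[0,0,0.0006,0]]]';python3 h.py;
```

```text
time_s: 11.6
ee_pos: [0.5539, -0.0227, 0.0669]
eef_rot: [3.138, 0.013, 1.589]
force: [-4.2, 1.3, 7.5]
grip_width: 0.0299
t 11.6 tcp [ 0.5539 -0.0227  0.0669] F [-4.2  1.3  7.5] mom [ 0.2888  0.8309 -0.0051] w 0.0299
model up [0.0143 0.0034 0.9999] yaw 0.0183 tool tilt [ 0.0041 -0.0128]
pin in model (mm) [-5.23 -0.09  5.3 ] -> tool shift to bring pin to model origin [-0.0001 -0.0051 -0.0054]
```

```bash
python3 -m handwheel '[[[0,-0.0003,0.0008,0],[0,-0.0002,0.0009,0],[0,-0.0002,0.0009,0]]]';python3 h.py;
```

```text
time_s: 11.9
ee_pos: [0.5539, -0.0227, 0.0664]
eef_rot: [3.135, 0.013, 1.589]
force: [-3.2, 1.8, 10.3]
grip_width: 0.0297
t 11.9 tcp [ 0.5539 -0.0227  0.0664] F [-3.2  1.8 10.3] mom [ 0.3357  0.892  -0.0053] w 0.0297
model up [0.012  0.0034 0.9999] yaw 0.0183 tool tilt [ 0.0065 -0.0129]
pin in model (mm) [-5.29 -0.09  5.74] -> tool shift to bring pin to model origin [-0.0001 -0.0052 -0.0058]
```

```bash
python3 -m handwheel '[[[0,-0.0003,0.0011,0],[0,-0.0003,0.0011,0],[0,-0.0003,0.0011,0]]]';python3 h.py;
```

```text
time_s: 12.2
ee_pos: [0.5539, -0.0227, 0.0655]
eef_rot: [3.133, 0.013, 1.589]
force: [-3.4, 1.4, 8.9]
grip_width: 0.0297
t 12.2 tcp [ 0.5539 -0.0227  0.0655] F [-3.4  1.4  8.9] mom [3.149e-01 6.507e-01 4.000e-04] w 0.0297
model up [0.0092 0.0036 1.    ] yaw 0.0184 tool tilt [ 0.0092 -0.013 ]
pin in model (mm) [-5.28 -0.11  6.71] -> tool shift to bring pin to model origin [-0.0002 -0.0052 -0.0068]
```

```bash
python3 -m handwheel '[[[0,-0.0002,0.0011,0],[0,-0.0002,0.0011,0],[0,-0.0002,0.0011,0],[0,-0.0002,0.0011,0],[0,-0.0002,0.0011,0]]]';python3 h.py;
```

```text
time_s: 12.7
ee_pos: [0.5538, -0.0227, 0.0635]
eef_rot: [3.129, 0.013, 1.589]
force: [-3.4, 1.6, 9.2]
grip_width: 0.0295
t 12.7 tcp [ 0.5538 -0.0227  0.0635] F [-3.4  1.6  9.2] mom [0.2897 0.7399 0.0374] w 0.0295
model up [0.0059 0.0036 1.    ] yaw 0.0184 tool tilt [ 0.0125 -0.0131]
pin in model (mm) [-5.29 -0.14  8.67] -> tool shift to bring pin to model origin [-0.0002 -0.0051 -0.0088]
```

```bash
python3 -m handwheel '[[[0,-0.0002,0.0011,0],[0,-0.0002,0.0011,0],[0,-0.0002,0.0011,0],[0,-0.0002,0.0011,0],[0,-0.0002,0.0011,0],[0,-0.0002,0.0011,0],[0,-0.0002,0.0011,0],[0,-0.0002,0.0011,0]]]';python3 h.py;
```

```text
time_s: 13.5
ee_pos: [0.5537, -0.0227, 0.06]
eef_rot: [3.124, 0.014, 1.589]
force: [-2.3, -0.2, 5.8]
grip_width: 0.0295
t 13.5 tcp [ 0.5537 -0.0227  0.06  ] F [-2.3 -0.2  5.8] mom [ 0.1359  0.5978 -0.0098] w 0.0295
model up [0.001 0.004 1.   ] yaw 0.0185 tool tilt [ 0.0175 -0.0134]
pin in model (mm) [-5.23 -0.07 12.25] -> tool shift to bring pin to model origin [-0.0002 -0.005  -0.0123]
```

```bash
python3 -m handwheel '[[[0,-0.0001,0.0009,0],[0,-0.0001,0.0008,0],[0,0,0.0007,0],[0,0,0.0006,0],[0,0,0.0005,0]]]';python3 h.py;
```

```text
time_s: 14.0
ee_pos: [0.5533, -0.0228, 0.0562]
eef_rot: [3.125, 0.014, 1.589]
force: [-6.2, 1.1, 13.3]
grip_width: 0.0297
t 14.0 tcp [ 0.5533 -0.0228  0.0562] F [-6.2  1.1 13.3] mom [ 0.4299  1.0427 -0.0249] w 0.0297
model up [0.0015 0.0039 1.    ] yaw 0.0184 tool tilt [ 0.0169 -0.0133]
pin in model (mm) [-4.85 -0.05 16.04] -> tool shift to bring pin to model origin [-0.0002 -0.0046 -0.0161]
```

```bash
python3 -m handwheel '[[[0,-0.0002,0.0004,0],[0,-0.0001,0.0003,0],[0,0,0.0002,0],[0,0,0,0]]]';python3 h.py;python3 - <<'E'
from h import *
im=imaging.camera('side');cv2.imwrite('pics/s2.png',cv2.resize(im[165:240,275:385,::-1],None,fx=7,fy=7,interpolation=cv2.INTER_CUBIC))
E
```

```text
time_s: 14.4
ee_pos: [0.5532, -0.0227, 0.0563]
eef_rot: [3.124, 0.014, 1.589]
force: [-2.0, 1.5, 2.0]
grip_width: 0.0299
t 14.4 tcp [ 0.5532 -0.0227  0.0563] F [-2.   1.5  2. ] mom [0.3216 0.2836 0.058 ] w 0.0299
model up [9.0e-04 3.9e-03 1.0e+00] yaw 0.0185 tool tilt [ 0.0175 -0.0133]
pin in model (mm) [-4.78 -0.09 15.98] -> tool shift to bring pin to model origin [-0.0002 -0.0045 -0.0161]
```

View pics/s2.png

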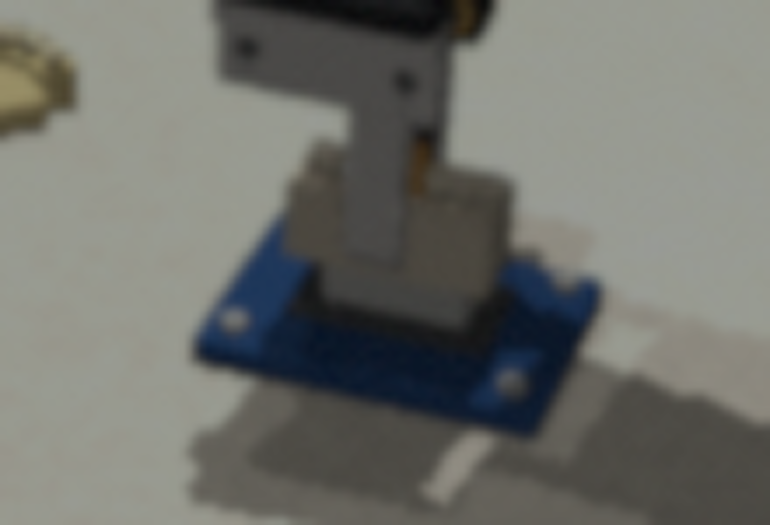

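The model sits flat on the anvil, with the raised ochre die at (422,165) beside the finger. I'll release, rise and look.

```bash
python3 -m handwheel '[[[0,0,0,0],[0,0,0,0],[0,0,0,0],[0,0,-0.005,0],[0,0,-0.02,0],[0,0,-0.03,0],[0,-0.01,-0.03,0],[0,-0.01,-0.02,0],[0,0,0,0],[0,0,0,0]]]' 0.05 ; python3 - <<'E'
from h import *
st()
m=cam('wrist');im=imaging.camera('wrist')
q=proj(m,[[.5533,-.0227,.079]])[0].round().astype(int);print(q)
u,v=int(q[0])-60,int(q[1])-50
print('crop',u,v)
cv2.imwrite('pics/w5.png',cv2.resize(im[v:v+100,u:u+120,::-1],None,fx=6,fy=6,interpolation=cv2.INTER_CUBIC))
import pickle;pickle.dump(m,open('w5.pkl','wb'))
E
```

```text
time_s: 15.45
ee_pos: [0.5308, -0.0221, 0.1647]
eef_rot: [3.125, 0.014, 1.589]
force: [-0.1, 0.2, -0.3]
grip_width: 0.0498
t 15.45 tcp [ 0.5308 -0.0221  0.1647] F [-0.1  0.2 -0.3] mom [ 0.071  -0.0025  0.0175] w 0.0498
model up [0.0011 0.0046 1.    ] yaw 0.0182 tool tilt [ 0.0173 -0.014 ]
pin in model (mm) [ 17.76  -0.6  -92.47] -> tool shift to bring pin to model origin [0.0003 0.0161 0.0928]
[328 236]
crop 268 186
```

View pics/w5.png

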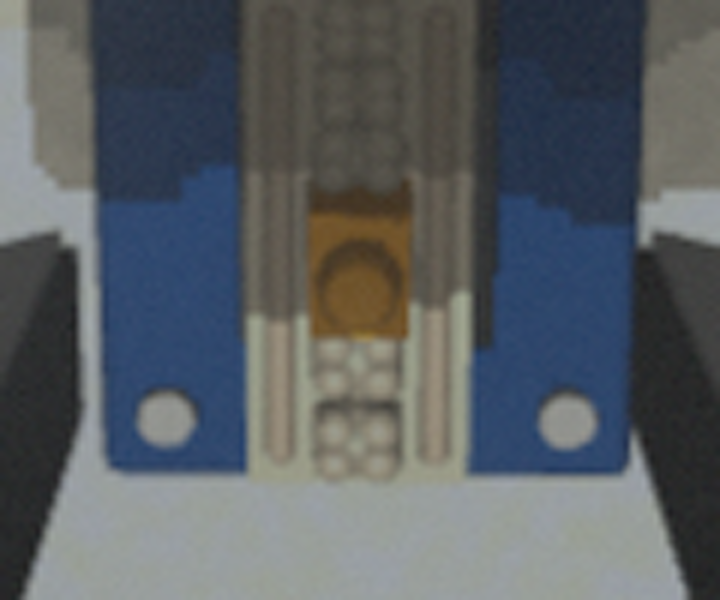

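Die in the crop: block top spans (311,212) to (409,338), stump top at about (357,289), and it is upright. The model's far edge is at (247..468, 478).

```bash
python3 - <<'E'
from h import *
import pickle
m=pickle.load(open('w5.pkl','rb'))
f=lambda x,y,z: world(m,268+(x+.5)/6-.5,186+(y+.5)/6-.5,z)
T=R.from_euler('xyz',ctrl.get_obs()['eef_rot']);o=ctrl.get_obs()['ee_pos']
c=np.array([f(*p,.072) for p in ((311,212),(410,212),(408,338),(311,338))])
print(c.mean(0),[np.linalg.norm(c[i]-c[i-1]).round(4) for i in range(4)],[np.degrees(np.arctan2(*(c[i]-c[j])[[1,0]])).round(2) for i,j in((3,0),(2,1))])
s=f(357,289,.079);print('stump',s,'w',f(399,289,.079)-f(316,289,.079))
t=np.array([(s[0]+c.mean(0)[0])/2,s[1],.091]);print('target',t,T.inv().apply(t-o))
e=np.array([f(247,478,.060),f(468,478,.060)]);print('model end',e)
E
```

```text
[ 0.55197478 -0.02320621  0.072     ] [np.float64(0.0169), np.float64(0.0125), np.float64(0.0169), np.float64(0.0124)] [np.float64(0.72), np.float64(0.54)]
stump [ 0.55123796 -0.02349845  0.079     ] w [-0.00023959  0.01026544  0.        ]
target [ 0.55160637 -0.02349845  0.091     ] [-0.00069611  0.01949486  0.07395304]
model end [[ 0.5859733  -0.03819785  0.06      ]
 [ 0.58522208 -0.00798397  0.06      ]]
```

```bash
python3 -m handwheel '[[[-0.0007,0.0195,0.01,0],[0,0,0.025,0],[0,0,0.02,0],[0,0,0.008,0],[0,0,0,0],[0,0,0,0]]]' 0.03 12; python3 - <<'E'
from h import *
st();o=ctrl.get_obs();print(R.from_euler('xyz',o['eef_rot']).inv().apply(np.array([.5516,-.0233,.0925])-o['ee_pos']))
E
```

```text
time_s: 16.1
ee_pos: [0.5519, -0.0233, 0.0948]
eef_rot: [3.131, 0.014, 1.589]
force: [-0.2, 0.1, 0.7]
grip_width: 0.0298
t 16.1 tcp [ 0.5519 -0.0233  0.0948] F [-0.2  0.1  0.7] mom [ 0.0818  0.0093 -0.0239] w 0.0298
model up [0.0077 0.0039 1.    ] yaw 0.0182 tool tilt [ 0.0107 -0.0133]
pin in model (mm) [ -3.1    0.61 -22.57] -> tool shift to bring pin to model origin [ 0.0008 -0.0035  0.0225]
[ 5.29284830e-05 -3.34202959e-04  2.29202668e-03]
```

```bash
python3 -m handwheel '[[[0,0,0.002,0],[0,0,0,0]]]'; python3 -m handwheel '[[[0,0,0,0],[0,0,0,0],[0,0,0,0],[0,0,0,0],[0,0,0,0]]]' 0.004 12;python3 h.py
```

```text
time_s: 16.3
ee_pos: [0.5525, -0.0234, 0.0938]
eef_rot: [3.13, 0.014, 1.589]
force: [-0.7, -0.1, -0.3]
grip_width: 0.0299
time_s: 16.8
ee_pos: [0.5531, -0.0234, 0.0954]
eef_rot: [3.127, 0.014, 1.589]
force: [0.8, -0.3, 0.5]
grip_width: 0.0092
t 16.8 tcp [ 0.5531 -0.0234  0.0954] F [ 0.8 -0.3  0.5] mom [ 0.0505 -0.0019  0.0342] w 0.0092
model up [0.0035 0.0043 1.    ] yaw 0.0183 tool tilt [ 0.0149 -0.0137]
pin in model (mm) [ -4.44   0.75 -23.19] -> tool shift to bring pin to model origin [ 0.001  -0.0049  0.0231]
```

The grip closed high because the arm crept up 1.6 mm. I'll regrip a little lower.

```bash
python3 -m handwheel '[[[0,0,0,0],[0,0,0,0],[0,-0.001,0.001,0],[0,0,0.0015,0],[0,0,0,0]]]' 0.022;python3 h.py
```

```text
time_s: 17.3
ee_pos: [0.552, -0.0235, 0.0927]
eef_rot: [3.127, 0.014, 1.589]
force: [-0.2, 0.7, -0.5]
grip_width: 0.0219
t 17.3 tcp [ 0.552  -0.0235  0.0927] F [-0.2  0.7 -0.5] mom [ 0.046   0.0208 -0.0278] w 0.0219
model up [0.0035 0.0043 1.    ] yaw 0.0182 tool tilt [ 0.0149 -0.0137]
pin in model (mm) [ -3.38   0.77 -20.44] -> tool shift to bring pin to model origin [ 0.001  -0.0038  0.0204]
```

```bash
python3 -m handwheel '[[[0,0,0,0],[0,0,0,0],[0,0,0,0],[0,0,0,0]]]' 0.004 12;python3 h.py
```

```text
time_s: 17.7
ee_pos: [0.552, -0.0235, 0.0926]
eef_rot: [3.127, 0.014, 1.589]
force: [0.7, 0.4, -0.1]
grip_width: 0.0097
t 17.7 tcp [ 0.552  -0.0235  0.0926] F [ 0.7  0.4 -0.1] mom [ 0.0133  0.0274 -0.0245] w 0.0097
model up [0.0037 0.0043 1.    ] yaw 0.0183 tool tilt [ 0.0147 -0.0137]
pin in model (mm) [ -3.34   0.79 -20.34] -> tool shift to bring pin to model origin [ 0.001  -0.0037  0.0203]
```

```bash
python3 -m handwheel '[[[0,0,-0.005,0],[0,0,-0.008,0],[0,0,-0.01,0],[0,0,-0.015,0],[0,0,-0.015,0],[0,0,0,0]]]';python3 -m handwheel '[[[0.02,-0.005,0,-0.02],[0.035,-0.01,0,-0.02],[0.042,-0.012,0,-0.02],[0.042,-0.012,0,-0.02],[0.042,-0.012,0,-0.02],[0.042,-0.012,0,-0.02],[0.035,-0.012,0,0],[0.02,-0.003,0,0],[0,0,0,0],[0,0,0,0]]]'; python3 - <<'E'
from h import *
st();o=ctrl.get_obs();print(R.from_euler('xyz',o['eef_rot']).inv().apply(np.array([.4511,.2688,.0526])-o['ee_pos']))
E
```

```text
time_s: 18.3
ee_pos: [0.5515, -0.0227, 0.151]
eef_rot: [3.125, 0.014, 1.589]
force: [0.5, -0.5, 0.0]
grip_width: 0.0096
time_s: 19.3
ee_pos: [0.4444, 0.2558, 0.1443]
eef_rot: [3.126, 0.017, 1.712]
force: [0.5, 0.4, 0.4]
grip_width: 0.0095
t 19.3 tcp [0.4444 0.2558 0.1443] F [0.5 0.4 0.4] mom [ 0.0579  0.054  -0.0223] w 0.0095
model up [0.0015 0.0074 1.    ] yaw 0.1416 tool tilt [ 0.0179 -0.0144]
pin in model (mm) [  63.87 -289.88  -73.97] -> tool shift to bring pin to model origin [-0.2891  0.0625  0.0779]
[0.01348691 0.00699248 0.09163832]
```

```bash
python3 -m handwheel '[[[0.0135,0.007,0,0],[0,0,0.02,0],[0,0,0.02,0],[0,0,0.005,0],[0,0,0,0],[0,0,0,0],[0,0,0,0]]]'; python3 - <<'E'
from h import *
st();o=ctrl.get_obs();print(R.from_euler('xyz',o['eef_rot']).inv().apply(np.array([.4511,.2688,.0526])-o['ee_pos']))
m=cam('wrist');im=imaging.camera('wrist')
cv2.imwrite('pics/w6.png',cv2.resize(im[150:300,240:420,::-1],None,fx=4,fy=4,interpolation=cv2.INTER_CUBIC))
print(proj(m,[[.4511,.2688,.008]]))
import pickle;pickle.dump(m,open('w6.pkl','wb'))
E
```

```text
time_s: 20.0
ee_pos: [0.454, 0.2645, 0.0997]
eef_rot: [3.124, 0.017, 1.706]
force: [-0.1, 0.4, -0.0]
grip_width: 0.0097
t 20.0 tcp [0.454  0.2645 0.0997] F [-0.1  0.4 -0. ] mom [ 0.0271 -0.0108 -0.0205] w 0.0097
model up [-6.0e-04  6.9e-03  1.0e+00] yaw 0.1349 tool tilt [ 0.02   -0.0141]
pin in model (mm) [  54.97 -297.1   -29.47] -> tool shift to bring pin to model origin [-0.2968  0.0544  0.0334]
[ 0.00545913 -0.0030929   0.04694476]
[[336.09432082 202.19290183]]
```

View pics/w6.png

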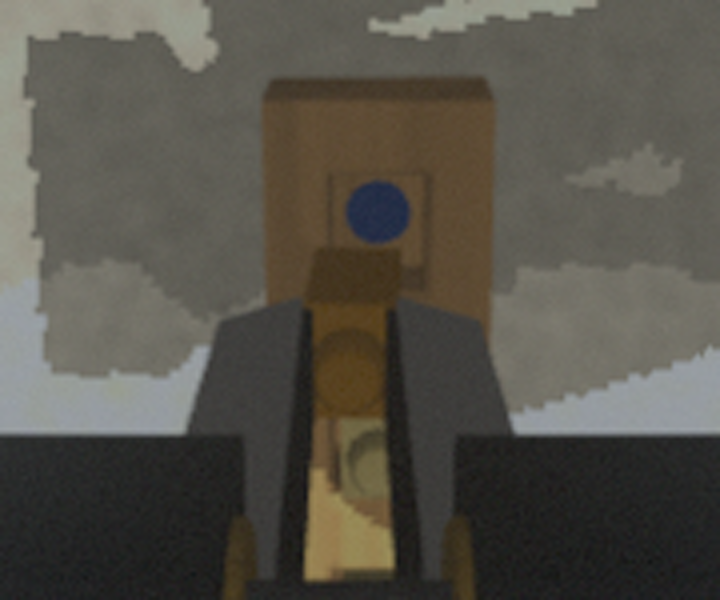

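The die is held upright. The spot is at crop (378,212), the pocket's walls at columns 330 and 430, and the lower near edge of the die at (317..401, 250).

```bash
python3 - <<'E'
from h import *
import pickle
m=pickle.load(open('w6.pkl','rb'))
f=lambda x,y,z: world(m,240+(x+.5)/4-.5,150+(y+.5)/4-.5,z)
o=ctrl.get_obs();T=R.from_euler('xyz',o['eef_rot'])
s=f(378,212,.008)
print('spot',s,'rackmid',(f(263,150,.024)+f(494,150,.024))/2,'w',f(263,150,.024)-f(494,150,.024),'pocket rim',f(330,172,.024),f(432,172,.024))
a,b=f(317,250,.055),f(401,250,.055);print('die low edge',a,b,np.linalg.norm(a-b),'stump',f(349,365,.086))
mid=(a+b)/2; d=mid+.0085*np.array([np.cos(.135),np.sin(.135),0]);print('die bottom centre',d,'tcp',o['ee_pos'])
print('shift by die bottom',T.inv().apply(np.r_[s[:2]-d[:2],0]))
E
```

```text
spot [0.45163141 0.26739927 0.008     ] rackmid [0.43645472 0.26527955 0.024     ] w [ 0.00547703 -0.03930546  0.        ] pocket rim [0.44145686 0.25755764 0.024     ] [0.4390252  0.27497598 0.024     ]
die low edge [0.44635895 0.25716113 0.055     ] [0.44458353 0.26979037 0.055     ] 0.012753431935223044 stump [0.45209053 0.26337967 0.086     ]
die bottom centre [0.4538939  0.26461977 0.055     ] tcp [0.45401744 0.2645691  0.09979737]
shift by die bottom [ 3.05825552e-03 -1.86665173e-03 -8.47277491e-05]
```

```bash
python3 -m handwheel '[[[0.0039,-0.0031,0,0],[0,0,0.01,0],[0,0,0.01,0],[0,0,0,0],[0,0,0,0]]]'; python3 - <<'E'
from h import *
st();o=ctrl.get_obs();print(R.from_euler('xyz',o['eef_rot']).inv().apply(np.array([.4513,.2675,.0526])-o['ee_pos']))
E
```

```text
time_s: 20.55
ee_pos: [0.4506, 0.2683, 0.0787]
eef_rot: [3.122, 0.016, 1.706]
force: [0.5, 0.0, -0.3]
grip_width: 0.0095
t 20.55 tcp [0.4506 0.2683 0.0787] F [ 0.5  0.  -0.3] mom [ 0.0689  0.0514 -0.0168] w 0.0095
model up [-0.002   0.0062  1.    ] yaw 0.1355 tool tilt [ 0.0214 -0.0134]
pin in model (mm) [  57.57 -301.54   -8.4 ] -> tool shift to bring pin to model origin [-0.3014  0.0574  0.0124]
[-4.63815382e-04  8.51029846e-05  2.60703402e-02]
```

Within half a millimetre. I'll lower the die into the pocket.

```bash
python3 -m handwheel '[[[-0.0004,0,0.004,0],[0,0,0.004,0],[0,0,0.003,0],[0,0,0,0],[0,0,0,0]]]'; python3 - <<'E'
from h import *
st();o=ctrl.get_obs();print(R.from_euler('xyz',o['eef_rot']).inv().apply(np.array([.4513,.2675,.0526])-o['ee_pos']))
E
```

```text
time_s: 21.05
ee_pos: [0.451, 0.2677, 0.0667]
eef_rot: [3.122, 0.016, 1.706]
force: [-0.5, 0.8, 0.3]
grip_width: 0.0098
t 21.05 tcp [0.451  0.2677 0.0667] F [-0.5  0.8  0.3] mom [ 0.0654  0.0254 -0.0399] w 0.0098
model up [-0.0019  0.0062  1.    ] yaw 0.1354 tool tilt [ 0.0213 -0.0134]
pin in model (mm) [  57.29 -300.93    3.59] -> tool shift to bring pin to model origin [-0.301   0.0573  0.0004]
[ 1.80443407e-05 -9.90206036e-06  1.40750861e-02]
```

```bash
python3 -m handwheel '[[[0,0,0.003,0],[0,0,0.003,0],[0,0,0.003,0],[0,0,0.002,0],[0,0,0.001,0],[0,0,0,0]]]';python3 h.py
```

```text
time_s: 21.65
ee_pos: [0.4514, 0.2675, 0.0537]
eef_rot: [3.122, 0.016, 1.706]
force: [1.0, 0.4, -0.6]
grip_width: 0.0101
t 21.65 tcp [0.4514 0.2675 0.0537] F [ 1.   0.4 -0.6] mom [ 0.0595  0.0837 -0.0175] w 0.0101
model up [-0.0021  0.0062  1.    ] yaw 0.1354 tool tilt [ 0.0215 -0.0134]
pin in model (mm) [  56.95 -300.82   16.54] -> tool shift to bring pin to model origin [-0.301   0.0572 -0.0126]
```

```bash
python3 -m handwheel '[[[0,0,0.0006,0],[0,0,0.0006,0],[0,0,0,0]]]';python3 h.py
```

```text
time_s: 21.95
ee_pos: [0.4516, 0.2677, 0.053]
eef_rot: [3.121, 0.016, 1.706]
force: [0.7, -0.4, 0.3]
grip_width: 0.0097
t 21.95 tcp [0.4516 0.2677 0.053 ] F [ 0.7 -0.4  0.3] mom [-0.0029  0.0686  0.0126] w 0.0097
model up [-0.0028  0.0057  1.    ] yaw 0.1354 tool tilt [ 0.0222 -0.0129]
pin in model (mm) [  56.67 -300.94   17.37] -> tool shift to bring pin to model origin [-0.3011  0.0569 -0.0134]
```

```bash
python3 -m handwheel '[[[0,0,0.0004,0],[0,0,0.0004,0]]]';python3 -m handwheel '[[[0,0,0.0004,0],[0,0,0.0004,0]]]'; python3 h.py
```

```text
time_s: 22.15
ee_pos: [0.4519, 0.2679, 0.0528]
eef_rot: [3.12, 0.015, 1.706]
force: [-3.3, 0.3, 7.9]
grip_width: 0.0094
time_s: 22.35
ee_pos: [0.4521, 0.2681, 0.0528]
eef_rot: [3.12, 0.015, 1.706]
force: [-2.7, -0.5, 6.4]
grip_width: 0.0098
t 22.35 tcp [0.4521 0.2681 0.0528] F [-2.7 -0.5  6.4] mom [-0.1453  0.5544 -0.0616] w 0.0098
model up [-0.0044  0.0047  1.    ] yaw 0.1355 tool tilt [ 0.0238 -0.0119]
pin in model (mm) [  56.09 -301.3    17.68] -> tool shift to bring pin to model origin [-0.3015  0.0563 -0.0137]
```

The die reached the floor at TCP z 0.0528 (expected 0.0526). I'll relax, release and rise.

```bash
python3 -m handwheel '[[[0,0,0,0],[0,0,0,0]]]'; python3 -m handwheel '[[[0,0,0,0],[0,0,0,0],[0,0,0,0],[0,0,-0.005,0],[0,0,-0.015,0],[0,0,-0.03,0],[0,0,-0.04,0],[0,0,-0.04,0],[0,0,0,0],[0,0,0,0]]]' 0.024; python3 - <<'E'
from h import *
st();m=cam('wrist');im=imaging.camera('wrist')
q=proj(m,[[.4512,.2675,.039]])[0];u,v=int(q[0])-60,int(q[1])-50;print(u,v)
a=cv2.resize(im[v:v+100,u:u+120,::-1],(480,400),interpolation=cv2.INTER_CUBIC)
s=imaging.camera('side')[:,:,::-1]
b=cv2.resize(s[275:335,265:355],(300,200),interpolation=cv2.INTER_CUBIC);c=cv2.resize(s[170:230,290:380],(300,200),interpolation=cv2.INTER_CUBIC)
cv2.imwrite('pics/end.png',np.hstack([a,np.vstack([b,c])]))
t=imaging.camera('top')[:,:,::-1];cv2.imwrite('pics/topend.png',t)
E
```

```text
time_s: 22.55
ee_pos: [0.4522, 0.2681, 0.0529]
eef_rot: [3.119, 0.015, 1.706]
force: [0.2, -1.0, 0.4]
grip_width: 0.0093
time_s: 23.55
ee_pos: [0.4482, 0.2692, 0.1882]
eef_rot: [3.121, 0.016, 1.706]
force: [-0.6, -0.2, -0.6]
grip_width: 0.0242
t 23.55 tcp [0.4482 0.2692 0.1882] F [-0.6 -0.2 -0.6] mom [ 0.0398  0.0506 -0.0148] w 0.0242
model up [-0.0027  0.0056  1.    ] yaw 0.1353 tool tilt [ 0.0221 -0.0128]
pin in model (mm) [  59.65 -302.16 -117.84] -> tool shift to bring pin to model origin [-0.301   0.0574  0.1219]
267 140
```

View pics/end.png

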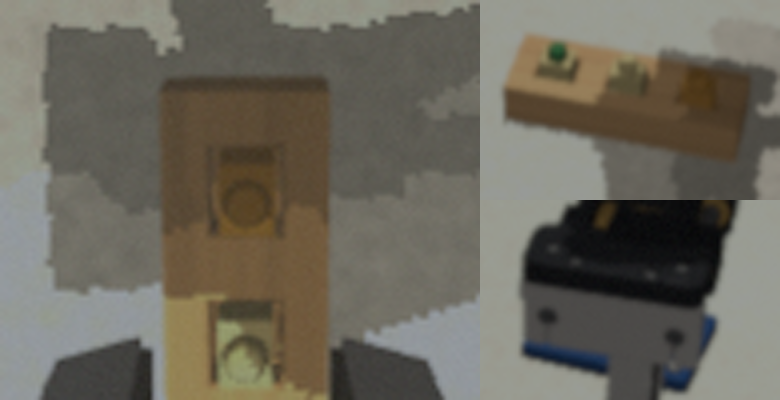

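The ochre die sits fully down at (245,200), level with its neighbour in both views. As a last check I'll look at the model on the stand from the top camera.

```bash
python3 - <<'E'
import cv2
t=cv2.imread('pics/topend.png');cv2.imwrite('pics/te.png',cv2.resize(t[120:270,180:380],None,fx=4,fy=4,interpolation=cv2.INTER_CUBIC))
E
```

```text
(no output)
```

View pics/te.png

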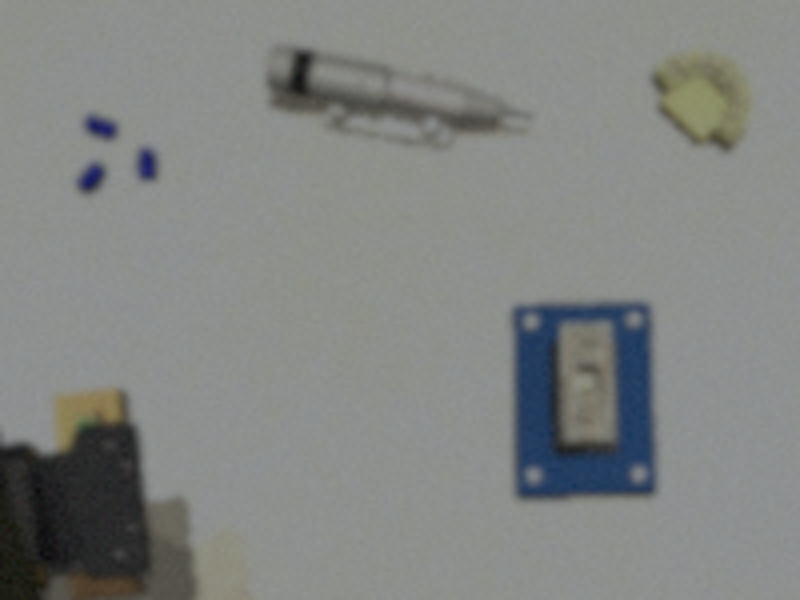

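The model sits square on the anvil at (587,385) with its socket empty. The arch and handpiece are where they were. I'm handing in.

```bash
python3 -c "
from station import ctrl
print(ctrl.hand_in())"
```

```text
the job is handed in; nothing more can be done
None
```

The job is done and handed in at about 24 s of the 67 s allowed; the hand-in gave no verdict.

- **Ejecting the die:** I felt along the underside with the pin and found the hole about 4.5 mm to −x of the model's centre. I then pressed the model down onto the anvil. The largest force I read was about 15 N (13 N vertical), at seating; forces were only read at the end of each call, so a brief peak in between could have been missed.
- **Placing the die:** My first grip on the stump was too high because the arm had crept up, so I opened and regripped about 3 mm lower. The die then went into the empty pocket and met the floor at tool height 52.8 mm, against 52.6 mm expected. That touch read about 8 N.
- **Last pictures:** The ochre die stands down in its pocket like its neighbour, and the model sits square on the anvil with its socket empty. The finished dies, arch and handpiece look undisturbed. The gripper hid the stand in the last side view, so I checked the model from the top camera, which cannot show whether it lies flat. The side view taken just before I let go showed it flat.
- **Disagreement:** The fixes on the pocket's position differed by about 1.3 mm. I used the later one, which measured the pocket and the held die in the same picture.

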